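# Chock the washed glass column and give the balance its check weight back

## Robot

A 6-joint arm with a two-finger parallel gripper is mounted at the origin on the work surface. World frame = base frame: x ahead of the robot, y to its left, z up, the work surface at z = 0. Lengths are in m, angles in degrees, forces in N, time in s.
With the tool pointing down it reaches from about 0.35 to 0.875 m from the base axis. Payload 4.2 kg.
Tool frame: the origin (TCP) lies midway between the tips of the shut fingers; the grasp point (between the pads) lies 19 mm behind it; z points along the fingers, y is the direction in which the jaws open and shut (so a half turn about z gives the same grasp; the last joint's range is limited). The gripper opens to 87 mm and grips with 3 to 60 N. Pads are 19 mm wide; open, the fingers measure 117 mm over their backs; the gripper's body (75 mm by 190 mm) begins 51 mm behind the grasp point.
Start: joints at [-59.954, 22.042, 0.453, 0, -68.411, -14.817], TCP at [0.164, -0.603, 0.223] pointing down, gripper open.
Joint ranges: [-179.83, 179.83], [-69.29, 118.12], [-61.27, 80.66], [-181.25, 117.63], [-171.15, -9.14], [-177.46, 177.46]. Speed limits (degrees/s): [159.86, 159.86, 180, 180, 180, 180].

## Interface

Orientations are given as a 3x3 rotation matrix whose columns are the frame's x, y, z axes.
In Python, from station import r gives the robot as it stands.
- The arm moves only by the tool play_rows, never from a script. Its argument "commands" is a list that holds one entry, the list of rows, each a list of 7 numbers: the shift along the world's x, y, z in m, then the turn, a rotation vector about the world's x, y, z in rad, then the closure, from 0 (fully open) to 1 (shut). A call has 1 to 5 rows; each row is the pose to reach, as a shift and turn from the pose commanded when the call began; what a row does not reach only later rows make up. A row lasts 1/10 s, in which the tool goes at most 50 mm and 8.59 degrees, less where a joint would pass 70% of its speed; a pose out of reach is approached as far as the arm can. A call with a gripper value outside its range is refused whole. The fingers move at their own pace and stop on an object; the grip force is fixed at half the most. Time passes only in rows, so rows that repeat a pose let the fingers close. It gives the time, the measured TCP pose, the force and the opening at its end, in the units of the state.
- r.sense(): the state, without advancing time (a new reading comes with each control period).
- r.capture(name): name is "scene" or "top" or "wrist"; returns a dict with "image" (384x512x3 uint8, red, green, blue), "range_z" (384x512 float32, m along the optical axis (not along the pixel's ray), 0 where there is no reading), "intrinsics" (3x3 intrinsics, pixels), "extrinsics" (4x4, takes a point from camera to world coordinates); the wrist camera has in their place "mount" (4x4, takes a point from camera to tool coordinates, whose origin is the TCP and whose axes are the flange's). Camera axes: x right, y up, looking along -z (the intrinsics and any distortion apply to the point x, -y, -z); pixel columns grow to the right and rows downward; lengths in m; the calibration is good to about 2 mm. A picture is of the moment at which its call begins: read the wrist's pose just before it.
- r.finish_job(): hands the job in, once; it reports no verdict.
The state is a dict: "time_s": time; "joints": joint angles; "joint_velocities": joint speeds; "effort": joint torques, N m; "tcp_pos": TCP position; "ee_rot": TCP orientation; "wrist_force": force on the tool from outside, world axes, zero at the start; "moment": the same for the moment, N m; "gripper_width": opening from 0.0 (shut) to 1.0 (fully open).
Only numpy, scipy, OpenCV 4.12 (cv2) and the standard library are available. Lean on these libraries where they do the work, as an engineer would, in place of code of your own. Each camera call takes 0.05 s, during which the arm holds its last target. There are 200 camera calls.

## Task

A washed glass column lies on the sloping draining board, kept from rolling down only by the balance's check weight. Slide the rubber chock, tip first, under the column's low side until it has pushed the column up against the retaining bar, snug along its whole length, and press it home firmly, with about 12 N; it is glass, so never load it with more than 20 N. Only then lift the weight away and stand it gently upright on the balance's pan, leaving the column chocked against the bar and the other things where they are.

Things in the scene. Friction and masses are not known exactly. Their poses are not given: they have to be found in the camera images.
- board: Steel draining board 280 x 340 mm, fixed. Origin: centre of its upper face; x down the fall (5 degrees), y level across, z square to the face. Upstand 45 mm high at x = -140, rims 12 at y = +-170, lip 8 mm at x = 140. Across its high end, along y, a retaining bar 39 mm high is clamped rigidly; its lower face stands somewhere from x = -133 to -101 mm, set by hand and not measured: feel for it.
- column_mid (a point): Middle of the clear glass column's axis: tube 50 mm across, 240 mm long, white end pieces and nozzles to 150 mm either side; 0.3 to 0.5 kg, rolls freely (pushing it uphill with the chock takes 1 to 5 N). Its y is the tube's axis (x and z turn as it rolls). It lies nearly along the board's y, 15 to 60 mm down from the retaining bar, resting on the weight.
- chock_mid (a point): Centre of the black rubber wedge chock, half-way up: 70 long (x), 36 wide (y), 32 mm high, 90 g. The thin tip is at x = -35 mm, the 40 degree face climbs to full height at x = 2.5 mm; from there to the heel (x = 35 mm) it is a block 32 mm high with upright flat sides, where it can be gripped. Lies on the low half of the board. z square to its base.
- weight_knob (a point): Middle of the knob of the 500 g polished steel check weight: knob 23 mm across and 13 mm high, its centre 64.5 mm above the weight's base; neck below 16 mm; body 38 mm across, 48 mm high. Stands on the board against the low side of the column. z points up its axis.
- pan (a point): Centre of the upper face of the balance's square steel pan, 150 x 150 mm, 85 mm above the bench, fixed and level. The balance (white, sloping read-out at the front, 200 x 290 mm) stands to the left or right of the board; the other white device there is a stirrer with a white ceramic plate and two knobs.
- beaker: Bystander: 50 ml glass beaker upside down on the low left corner of the board, 56 mm across, 64 mm high; origin under its middle.
- jar: Bystander: white screw jar, 52 mm across, 60 mm high, on the bench; origin under its middle.
- spatula: Bystander: slim steel laboratory spatula, 170 mm long, flat on the bench; origin under its middle.
- washbottle: Bystander: white wash bottle, 60 mm across, 205 mm high with its spout; origin under its middle.
- amber1: Bystander: amber bottle, 66 mm across, 135 mm high; origin under its middle.
- amber2: Bystander: amber bottle, 52 mm across, 105 mm high; origin under its middle.
Mind the look-alikes: they are no part of the job. Leave any brown or orange look-alike of the part that bears chock_mid alone.

How it is judged (in metres and radians):
On the way, in this order (a step that is already met when the one before it is completed fails the run):
1. the chock lies on the board, tip first under the column's low side, pressed on it with over 8 N, the column snug along the bar and pressed on it with over 3 N; the weight has not been moved (15 mm) (contact force between chock and column above 8 N and contact force between column and bar_c0 above 3 N and distance between column_mid and bar_c0 below 0.033 m and angle between the y axis of column_mid and the y axis of board, either way round below 0.03 rad and y of chock_mid in the frame of column_mid between -0.11 and 0.11 m and z of chock_mid in the frame of board below 0.021 m and x of column_mid in the frame of chock_mid below -0.03 m and angle between the x axis of chock_mid and the x axis of board, either way round below 0.25 rad and distance of weight_knob from where it was at the start of the episode below 0.015 m), for 0.2 s.
2. the weight is lifted off the board, the column still snug (distance between column_mid and bar_c0 below 0.033 m and angle between the y axis of column_mid and the y axis of board, either way round below 0.03 rad and height (world z) of weight_knob above 0.115 m and contact force between weight and board below 0.05 N), for 0.1 s.
At the end, for the whole second after the job is handed in: The column lies snug along the retaining bar (within 4 mm, parallel within 0.03 rad), the chock on the board, tip first, touching its low side, both still; the weight stands upright and still, wholly on the balance's pan (distance between column_mid and bar_c0 below 0.033 m and angle between the y axis of column_mid and the y axis of board, either way round below 0.03 rad and y of chock_mid in the frame of column_mid between -0.11 and 0.11 m and z of chock_mid in the frame of board below 0.021 m and x of column_mid in the frame of chock_mid below -0.03 m and angle between the x axis of chock_mid and the x axis of board, either way round below 0.25 rad and contact force between chock and column above 0.05 N and linear speed of each of column, chock below 0.005 m/s and x of weight_knob in the frame of pan between -0.056 and 0.056 m and y of weight_knob in the frame of pan between -0.056 and 0.056 m and z of weight_knob in the frame of pan between 0.06 and 0.068 m and angle between weight_knob's own z axis and vertical below 0.05 rad and linear speed of weight below 0.01 m/s).
It fails at once if the glass column is pressed with more than 20 N by the chock, the robot or anything but its rest on the board (contact force between chock and column above 20 N or contact force between column and the arm above 20 N or contact force between column and the fingers above 20 N or contact force between column and weight above 20 N).
It fails at once if the weight is put down on the balance with more than 25 N (contact force between balance and anything else above 25 N).
It fails at once if a bystander (beaker, jar, spatula, wash bottle, amber bottles) is moved by more than 30 mm (distance of any of beaker, jar, spatula, washbottle, amber1, amber2 from where it was at the start of the episode above 0.03 m).
It also fails if it takes over 67 s, if anything falls off the work surface, if the arm or the gripper's body presses on something with over 40 N, if the wrist force passes 120 N, or if a joint passes its speed limit or range.

## Working session

There is one attempt and no reset: what is moved stays moved. The work goes in short steps, Python scripts to look and compute and a tool call to move; the robot and the scene stay as the last step left them, time stands still between calls to the robot, and variables do not carry over. Pictures are saved under pics/ and viewed, about 8 in all and at most 12, crops included, and the job is handed in when it is done.

Besides the shell and the picture viewer there is one more tool, called by a JSON object that holds its "api" and its "payload". play_rows: Moves the arm, as the interface text tells. Its arguments: {"type":"object","properties":{"commands":{"type":"array","items":{"type":"array","items":{"type":"array","items":{"type":"number"}}}}},"required":["commands"]}

```bash
ls; mkdir -p pics; python3 - <<'E'
from station import r
import cv2,numpy as np,pickle
s=r.sense();print(s)
d={}
for n in("scene","top"):
    c=r.capture(n);d[n]=c
    cv2.imwrite(f"pics/{n}0.png",c["image"][:,:,::-1]);print(n,c["intrinsics"],c["extrinsics"])
c=r.capture("wrist");print(c["mount"]);d["wrist"]=c
pickle.dump(d,open("c0.pkl","wb"))
E
```

```text
pics
{'time_s': 0.0, 'joints': array([-5.99517322e+01,  2.20903715e+01,  3.80226565e-01, -2.77225961e-02,
       -6.84106737e+01, -1.48164845e+01]), 'joint_velocities': array([-0.04558819, -0.01903926,  0.06472828, -0.06241493,  0.02399897,
       -0.05212713]), 'effort': array([-6.61949616e-04, -3.90665960e+01,  1.87406123e+01,  4.21975315e+00,
        1.10858108e-02, -1.79115937e-04]), 'tcp_pos': array([ 0.16405956, -0.60246652,  0.22147004]), 'ee_rot': array([[-9.64917752e-01, -2.62551496e-01, -6.66418055e-04],
       [-2.62552321e-01,  9.64915579e-01,  2.05052893e-03],
       [ 1.04667724e-04,  2.15356137e-03, -9.99997676e-01]]), 'wrist_force': array([-0.34180361,  0.30697129,  1.02341353]), 'moment': array([-0.00917879, -0.02851294, -0.01561214]), 'gripper_width': 0.9990366197092186}
scene [[362.42893573   0.         255.6970863 ]
 [  0.         362.42893573 195.55208625]
 [  0.           0.           1.        ]] [[-0.59392671 -0.6882139   0.41666857  1.01186049]
 [ 0.80442761 -0.51582065  0.2946613   0.31240307]
 [ 0.01213625  0.51018692  0.85997792  0.91881978]
 [ 0.          0.          0.          1.        ]]
top [[390.43131452   0.         261.37664978]
 [  0.         390.43131452 192.21310074]
 [  0.           0.           1.        ]] [[ 0.01023019  0.99079456 -0.13498699  0.4568205 ]
 [-0.99982114  0.01228272  0.01438129  0.02857092]
 [ 0.01590691  0.13481572  0.990743    1.10241357]
 [ 0.          0.          0.          1.        ]]
[[-6.26942022e-04  9.63982199e-01  2.65966027e-01  7.22590407e-02]
 [ 9.99999745e-01  6.95645058e-04 -1.64109647e-04  3.90719284e-04]
 [-3.43216731e-04  2.65965856e-01 -9.63982389e-01 -1.62097122e-01]
 [ 0.00000000e+00  0.00000000e+00  0.00000000e+00  1.00000000e+00]]
```

View pics/top0.png

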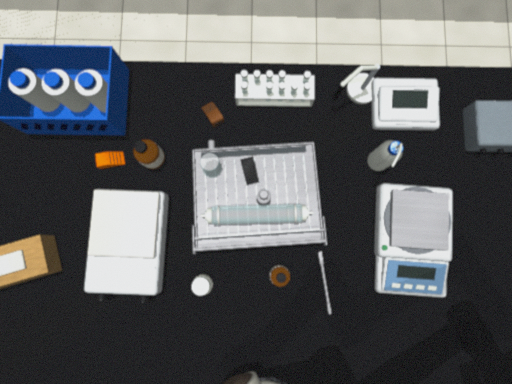

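View pics/scene0.png

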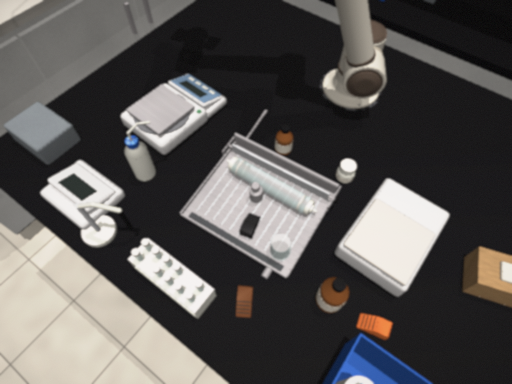

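Top view: the column is at about (258,213), the weight at (264,195) and the chock at (250,170). The balance pan is at (420,220), the beaker at (210,162), and the retaining bar is at the bottom, at row ~235. Next I'll measure these.

```bash
cat > h.py <<'E'
import numpy as np,cv2,pickle
def cloud(c,T=None):
    K=c["intrinsics"];T=c["extrinsics"] if T is None else T
    h,w=c["range_z"].shape;v,u=np.mgrid[:h,:w];z=c["range_z"]
    P=np.stack([(u-K[0,2])/K[0,0]*z,-(v-K[1,2])/K[1,1]*z,-z],-1)
    return P@T[:3,:3].T+T[:3,3]
E
python3 - <<'E'
from h import *
d=pickle.load(open("c0.pkl","rb"))
c=d["top"];P=cloud(c)
for n,(u,v) in dict(knob=(264,192),chock=(250,170),board1=(225,190),board2=(300,190),b3=(300,165),b4=(230,235),bar=(258,236),colL=(225,214),colR=(295,213),pan=(420,220),panTL=(392,192),panBR=(447,248),beaker=(210,162),amb=(280,275),bench=(180,320)).items():print(n,P[v,u].round(4))
# board plane
m=np.zeros(P.shape[:2],bool);m[158:195,270:315]=1;m[182:198,200:245]=1
Q=P[m&(c["range_z"]>0)]
for i in range(6):
    A=np.c_[Q[:,:2],np.ones(len(Q))];k=np.linalg.lstsq(A,Q[:,2],rcond=None)[0];e=Q[:,2]-A@k;Q=Q[abs(e)<max(.003,2*e.std())]
print("plane",k,e.std())
hh=P[...,2]-(P[...,:2]@k[:2]+k[2])
print(np.where(c["range_z"][140:250,258]>0,1,0).sum())
for col in(215,235,258,280,305):print(col,[(v,round(P[v,col,0],3),round(hh[v,col]*1e3)) for v in range(198,250,2)])
im=cv2.resize(c["image"][130:260,180:340,::-1],None,fx=5,fy=4.6,interpolation=cv2.INTER_CUBIC)
cv2.imwrite("pics/crop1.png",im)
g=c["image"].astype(int).sum(2)
mk=(g<120);mk[:155]=0;mk[187:]=0;mk[:,:238]=0;mk[:,262:]=0
cv=P[mk];print("chock",cv.mean(0),cv[:,2].max(),cv2.minAreaRect((cv[hh[mk]>.02][:,:2]*1000).astype(np.float32)),cv2.minAreaRect((cv[hh[mk]<.2][:,:2]*1000).astype(np.float32)))
E
```

```text
knob [0.5945 0.0072 0.0968]
chock [0.6625 0.0452 0.0438]
board1 [0.6089 0.1144 0.023 ]
board2 [ 0.6115 -0.0951  0.023 ]
b3 [ 0.6846 -0.0963  0.0141]
b4 [0.483  0.0946 0.0732]
bar [0.4821 0.021  0.0324]
colL [0.5373 0.1084 0.0806]
colR [ 0.5423 -0.0755  0.0773]
pan [ 0.5269 -0.4018  0.0875]
panTL [ 0.6011 -0.3337  0.0793]
panBR [ 0.4551 -0.4693  0.0869]
beaker [0.6757 0.1515 0.0802]
amb [ 0.3839 -0.0347  0.1066]
bench [ 0.2534  0.2305 -0.0009]
plane [-0.0926548  -0.00749667  0.07940088] 0.0014529508569485698
110
215 [(198, np.float64(0.586), 2), (200, np.float64(0.58), 1), (202, np.float64(0.575), 0), (204, np.float64(0.569), 1), (206, np.float64(0.564), -1), (208, np.float64(0.554), 43), (210, np.float64(0.547), 54), (212, np.float64(0.542), 51), (214, np.float64(0.537), 49), (216, np.float64(0.532), 50), (218, np.float64(0.527), 46), (220, np.float64(0.522), 43), (222, np.float64(0.517), 37), (224, np.float64(0.512), 30), (226, np.float64(0.508), -4), (228, np.float64(0.502), 3), (230, np.float64(0.497), -1), (232, np.float64(0.492), -2), (234, np.float64(0.486), -2), (236, np.float
[... 2790 characters left out ...]
 47), (216, np.float64(0.535), 43), (218, np.float64(0.53), 39), (220, np.float64(0.525), 32), (222, np.float64(0.522), 1), (224, np.float64(0.516), 1), (226, np.float64(0.511), 1), (228, np.float64(0.505), 2), (230, np.float64(0.498), 37), (232, np.float64(0.494), 10), (234, np.float64(0.489), -4), (236, np.float64(0.483), -2), (238, np.float64(0.478), 2), (240, np.float64(0.472), 45), (242, np.float64(0.467), 49), (244, np.float64(0.462), -41), (246, np.float64(0.456), -36), (248, np.float64(0.451), -37)]<stdin>:18: RuntimeWarning: Mean of empty slice.
  ret = um.true_divide(
Traceback (most recent call last):
ValueError: zero-size array to reduction operation maximum which has no identity
```

View pics/crop1.png

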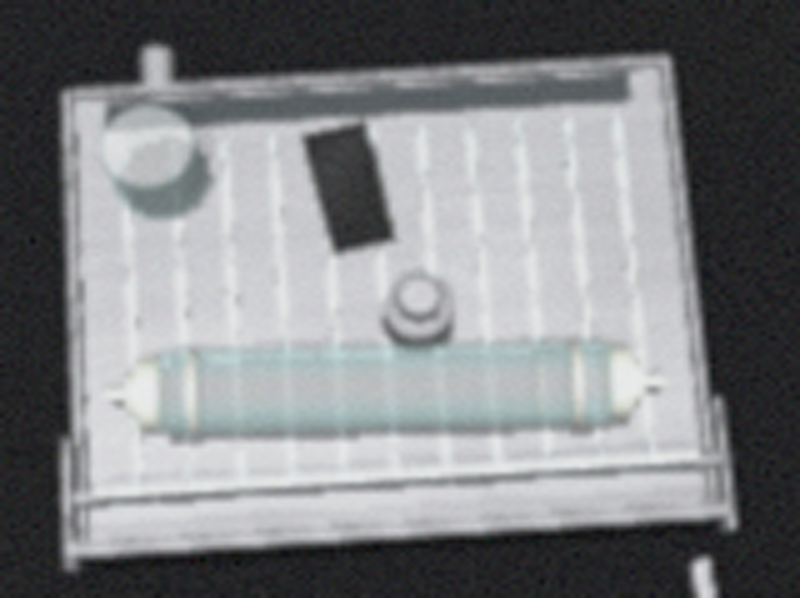

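The crop shows a clear column with white end pieces. The weight (crop 418,300) stands against its low side, a little right of the middle. The chock (crop 335–365, 125–250) is turned by about 10–15°, the beaker is upper left and the bar is low. Next I'll get the numbers, including which end the chock's tip is on.

```bash
python3 - <<'E'
from h import *
d=pickle.load(open("c0.pkl","rb"))
c=d["top"];P=cloud(c);k=[-0.0926548,-0.00749667,0.07940088]
hh=P[...,2]-(P[...,:2]@np.array(k[:2])+k[2])
g=c["image"].astype(int).max(2)
print((hh[155:184:2,240:262]*1e3).round().astype(int))
print(g[155:184:2,240:262])
m=np.zeros(g.shape,bool);m[154:184,238:262]=1;m&=g<110
Q=P[m];print("chock px",m.sum(),cv2.minAreaRect((Q[:,:2]*1000).astype(np.float32)),Q.mean(0))
# knob
m=np.zeros(g.shape,bool);m[183:204,254:274]=1;m&=hh>.062;Q=P[m];print("knob",m.sum(),Q.mean(0),Q.min(0),Q.max(0))
# column ridge: pts with hh>35 in rows 204:226
m=np.zeros(g.shape,bool);m[205:227,208:308]=1;m&=hh>.025;Q=P[m]
print(np.polyfit(Q[:,1],Q[:,0],1),Q.mean(0),len(Q))
m=np.zeros(g.shape,bool);m[205:227,190:325]=1;m&=hh>.012;Q=P[m];print("col y ext",Q[:,1].min(),Q[:,1].max())
m=np.zeros(g.shape,bool);m[228:241,200:318]=1;m&=hh>.033;Q=P[m]
print("bar",np.polyfit(Q[:,1],Q[:,0],1),Q.mean(0))
m=np.zeros(g.shape,bool);m[180:260,380:455]=1;m&=abs(P[...,2]-.086)<.006;Q=P[m];r=cv2.minAreaRect((Q[:,:2]*1000).astype(np.float32));print("pan",np.median(Q,0),r)
E
```

```text
[[   1    4    4    0   -2   -1   -1    0   -1    3   -1    1    4   -1
     0    2    1   -4   -4    1    3    2]
 [   3   -1    1    2   -2    0   -1   -2    0   29   28   30   31   -2
    -6   -3   -2   -1    0    0    5   -1]
 [   2   28   31   31   30   32   30   32   30   32   34   31   35   36
    -2   -4   -3    2   -1    2    1    1]
 [   0   31   31   29   30   32   35   29   32   35   32   32   31   31
    33   -3    2    2   -3   -1   -8   -1]
 [  -3   25   30   33   30   32   32   29   32   34   31   32   28   31
    32   -1   -4   -1   -2   -2    2   -1]
 [  -1   -2   31   32   35   28   33   32   33   29   33   32   31   31
    32   34    1   -2   -2   -1   -2   -1]
 [  -2    0   25   34   31   29   33   33   32   29   29   30   31   33
    31   30    0   -2    1    1   -1    1]
 [  -2    1   -1   30   31   31 1066   30   32   30   31   31   29   28
    28   30   -3    3    1    0    3    1]
 [   2    0    2   22   30   27   29   27   26   25   27   26   23   24
    26   26   21    1    3   -2    5   -1]
 [   1    3    2    1   23   23   24   22   26 1066   23   24   2
[... 1905 characters left out ...]
 70
  118 180 206 205]
 [204 202 206 208 209 200 141  74  60  76  83  97 108 135 146 158 174 190
  195 202 205 204]]
chock px 323 ((589.458984375, 34.823028564453125), (262.5088195800781, 40.21590042114258), 11.40861701965332) [0.66282747 0.04747689 0.04699171]
knob 66 [0.58373638 0.00920638 0.12756804] [ 0.4568205  -0.00091315  0.08876896] [0.59963319 0.02857092 1.10241357]
[-0.03688806  0.53911751] [0.53819256 0.02507438 0.07877061] 1794
col y ext -0.15413774622360216 0.19674472049611363
bar [-0.05757726  0.4883279 ] [0.48746227 0.01503426 0.08040555]
pan [ 0.52730001 -0.40236635  0.08533818] ((529.01806640625, -402.5938720703125), (151.70394897460938, 150.16529846191406), 86.395751953125)
```

{"api": "play_rows", "payload": {"commands": [[[0.0,0.04,0.05,0,0,-0.1,0],[0.02,0.09,0.09,0,0,-0.15,0],[0.05,0.13,0.09,0,0,-0.18,0],[0.08,0.17,0.09,0,0,-0.18,0],[0.11,0.21,0.09,0,0,-0.18,0]]]}}

```text
time_s: 0.65
tcp_pos: [0.2603, -0.4112, 0.3127]
ee_rot: [[-0.996, -0.085, 0.002], [-0.085, 0.996, -0.001], [-0.001, -0.001, -1.0]]
wrist_force: [0.4, -0.1, -0.4]
gripper_width: 0.999
```

{"api": "play_rows", "payload": {"commands": [[[0.03,0.04,0.0,0,0,0,0],[0.06,0.08,0.0,0,0,0,0],[0.09,0.12,0,0,0,0,0],[0.12,0.16,0,0,0,0,0],[0.15,0.2,0,0,0,0,0]]]}}

```text
time_s: 1.15
tcp_pos: [0.4103, -0.2108, 0.312]
ee_rot: [[-0.996, -0.086, 0.0], [-0.086, 0.996, 0.0], [-0.0, -0.0, -1.0]]
wrist_force: [0.4, -1.2, 0.2]
gripper_width: 0.998
```

{"api": "play_rows", "payload": {"commands": [[[0.03,0.04,0.0,0,0,0,0],[0.06,0.08,0.0,0,0,0,0],[0.09,0.12,0,0,0,0,0],[0.12,0.16,0,0,0,0,0],[0.15,0.2,0,0,0,0,0]]]}}

```text
time_s: 1.65
tcp_pos: [0.5604, -0.0108, 0.3118]
ee_rot: [[-0.996, -0.086, -0.0], [-0.086, 0.996, 0.0], [0.0, 0.0, -1.0]]
wrist_force: [1.4, -0.3, 0.1]
gripper_width: 1.0
```

```bash
cat >> h.py <<'E'
def wrist(r):
    s=r.sense();c=r.capture("wrist")
    T=np.eye(4);T[:3,:3]=s["ee_rot"];T[:3,3]=s["tcp_pos"]
    c["T"]=T@c["mount"];return s,c,cloud(c,c["T"])
E
python3 - <<'E'
from station import r
from h import *
s,c,P=wrist(r);pickle.dump((s,c,P),open("w1.pkl","wb"))
print(c["intrinsics"])
cv2.imwrite("pics/w1.png",c["image"][:,:,::-1])
E
```

```text
[[271.40929932   0.         258.6556094 ]
 [  0.         271.40929932 187.98719567]
 [  0.           0.           1.        ]]
```

View pics/w1.png

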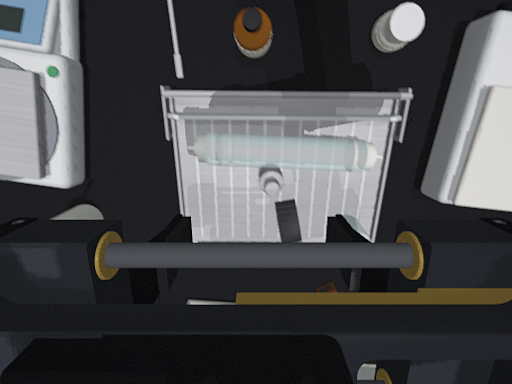

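Wrist view: chock at (288,220), knob at (270,178), column along row 152 from x=190 to 380, and the bar at row 117. I'll fit all of these in the board frame.

```bash
python3 - <<'E'
from h import *
s,c,P=pickle.load(open("w1.pkl","rb"));d=pickle.load(open("c0.pkl","rb"));ct=d["top"];Pt=cloud(ct)
def fitplane(P,c,roi):
    m=np.zeros(P.shape[:2],bool)
    for a,b,e,f in roi:m[a:b,e:f]=1
    Q=P[m&(c["range_z"]>0)]
    for i in range(6):
        A=np.c_[Q[:,:2],np.ones(len(Q))];k=np.linalg.lstsq(A,Q[:,2],rcond=None)[0];e=Q[:,2]-A@k;Q=Q[abs(e)<max(.003,2*e.std())]
    return k
for n,P,c,roi,ch,kn,bar,col in(("wrist",P,c,[(180,215,195,250),(180,210,310,365)],(195,245,265,310),(160,200,250,292),(108,126,180,395),(132,175,210,350)),("top",Pt,ct,[(158,195,270,315),(182,198,200,245)],(154,186,238,264),(183,204,254,274),(228,241,200,318),(205,227,208,308))):
    k=fitplane(P,c,roi);print(n,"plane",k.round(4))
    hh=(P[...,2]-P[...,:2]@k[:2]-k[2]);ok=c["range_z"]>0;g=c["image"].max(2)
    def sel(r,lo,hi,extra=True):
        m=np.zeros(ok.shape,bool);m[r[0]:r[1],r[2]:r[3]]=1;return P[m&ok&(hh>lo)&(hh<hi)&extra]
    Q=sel(ch,.027,.038,g<110);print("chock block",len(Q),cv2.minAreaRect((Q[:,:2]*1000).astype(np.float32)))
    Q=sel(ch,.004,.038,g<110);print("chock all",len(Q),cv2.minAreaRect((Q[:,:2]*1000).astype(np.float32)))
    Q=sel(kn,.062,.08);print("knob",len(Q),np.median(Q,0),cv2.minEnclosingCircle((Q[:,:2]*1000).astype(np.float32)))
    Q=sel(bar,.034,.05);p=np.polyfit(Q[:,1],Q[:,0],1);print("bar",p,np.std(Q[:,0]-np.polyval(p,Q[:,1])))
    Q=sel(col,.044,.06);print("col",np.polyfit(Q[:,1],Q[:,0],1))
E
```

```text
wrist plane [-0.0895 -0.0065  0.0772]
chock block 393 ((678.3511352539062, 52.639976501464844), (40.17613220214844, 34.07940673828125), 15.841238021850586)
chock all 803 ((664.3878784179688, 48.71490478515625), (69.23847961425781, 34.7255973815918), 14.682579040527344)
knob 212 [0.58727906 0.00934124 0.09741771] ((588.843017578125, 9.599071502685547), 11.613330841064453)
bar [-0.07700448  0.49087625] 0.0015944986819744992
col [-0.03961336  0.54342231]
top plane [-0.0927 -0.0075  0.0794]
chock block 162 ((675.6611328125, 50.49930191040039), (42.743751525878906, 34.074913024902344), 14.87736988067627)
chock all 301 ((663.4678955078125, 47.26008987426758), (67.97594451904297, 34.074913024902344), 14.87736988067627)
knob 64 [0.58759819 0.00954204 0.0972721 ] ((588.2708129882812, 8.728324890136719), 11.418778419494629)
bar [-0.05662492  0.48857243] 0.005796656037724613
col [-0.03890192  0.54249851]
```

```bash
cat >> h.py <<'E'
from scipy.spatial.transform import Rotation as Ro
def tool(yaw,tilt=5.,byaw=4.2):
    "tool frame: jaw (y) yawed by yaw deg about the board normal"
    b=np.radians(byaw);B=Ro.from_euler('z',byaw,degrees=True)*Ro.from_euler('y',tilt,degrees=True)
    R=B*Ro.from_euler('z',yaw-byaw,degrees=True)*Ro.from_matrix(np.diag([-1.,1,-1]))
    return R
def delta(s,p,R):
    dr=(R*Ro.from_matrix(s["ee_rot"]).inv()).as_rotvec()
    return (np.array(p)-s["tcp_pos"]).round(4),dr.round(4)
E
python3 - <<'E'
from station import r
from h import *
s=r.sense();print(s["tcp_pos"],s["wrist_force"])
n=tool(14.8).as_matrix()[:,2];print(n)
print(delta(s,[.6837,.0531,.0237]-n*.10,tool(14.8)))
E
```

```text
[ 0.56470187 -0.00606017  0.3101472 ] [4.97497265 2.24450709 0.76011498]
[-0.08692168 -0.00638313 -0.9961947 ]
(array([ 0.1277,  0.0598, -0.1868]), array([-0.0004,  0.0888,  0.1681]))
```

{"api": "play_rows", "payload": {"commands": [[[0.04,0.015,-0.02,0,0.05,0.08,0],[0.08,0.03,-0.04,0,0.0888,0.168,0],[0.118,0.047,-0.05,0,0.0888,0.168,0],[0.118,0.047,-0.09,0,0.0888,0.168,0],[0.118,0.047,-0.13,0,0.0888,0.168,0]]]}}

```text
time_s: 2.2
tcp_pos: [0.6789, 0.0351, 0.1796]
ee_rot: [[-0.964, -0.251, -0.088], [-0.251, 0.968, -0.007], [0.087, 0.015, -0.996]]
wrist_force: [-0.4, -0.4, -0.3]
gripper_width: 1.0
```

{"api": "play_rows", "payload": {"commands": [[[0,0,-0.03,0,0,0,0],[0,0,-0.06,0,0,0,0],[0,0,-0.06,0,0,0,0],[0,0,-0.06,0,0,0,0]]]}}

```text
time_s: 2.6
tcp_pos: [0.6779, 0.0341, 0.1219]
ee_rot: [[-0.964, -0.251, -0.089], [-0.251, 0.968, -0.008], [0.088, 0.014, -0.996]]
wrist_force: [-0.0, -0.1, 1.6]
gripper_width: 0.998
```

```bash
python3 - <<'E'
from station import r
from h import *
s,c,P=wrist(r);print(s["tcp_pos"],s["wrist_force"])
n=tool(14.8).as_matrix()[:,2]
print(delta(s,[.6837,.0531,.0237],tool(14.8)))
g=c["image"].max(2)
cv2.imwrite("pics/w2.png",c["image"][:,:,::-1])
E
```

```text
[0.67791443 0.03405489 0.12191092] [-0.0247699  -0.09510039  1.55122194]
(array([ 0.0058,  0.019 , -0.0982]), array([ 0.0024, -0.002 ,  0.0039]))
```

View pics/w2.png

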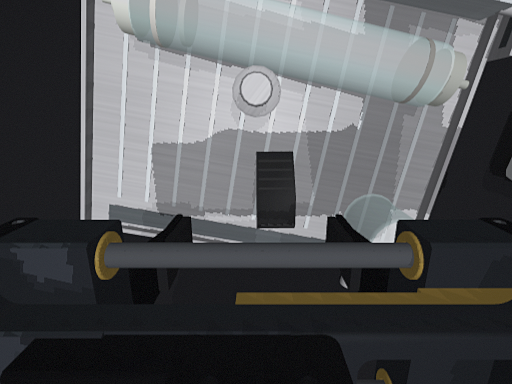

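The view shows the chock at (276,190), square to the jaws and about 18 mm to +y, as computed. I'll pre-close the jaws partly because of the beaker, then descend.

{"api": "play_rows", "payload": {"commands": [[[0.014,0.019,-0.02,0,0,0.004,0.2],[0.012,0.019,-0.04,0,0,0.004,0.2],[0.01,0.019,-0.06,0,0,0.004,0.2],[0.0075,0.019,-0.085,0,0,0.004,0.2],[0.0075,0.019,-0.085,0,0,0.004,0.2]]]}}

```text
time_s: 3.15
tcp_pos: [0.6838, 0.0532, 0.0356]
ee_rot: [[-0.963, -0.254, -0.092], [-0.254, 0.967, -0.008], [0.091, 0.016, -0.996]]
wrist_force: [-0.8, 0.5, -0.4]
gripper_width: 0.806
```

{"api": "play_rows", "payload": {"commands": [[[-0.001,0,-0.01,0,0,0,0.2],[-0.001,0,-0.013,0,0,0,0.2],[-0.001,0,-0.013,0,0,0,0.3],[-0.001,0,-0.013,0,0,0,0.3]]]}}

```text
time_s: 3.55
tcp_pos: [0.6849, 0.0534, 0.0249]
ee_rot: [[-0.963, -0.255, -0.086], [-0.255, 0.967, -0.008], [0.086, 0.015, -0.996]]
wrist_force: [0.6, -0.4, 0.0]
gripper_width: 0.724
```

{"api": "play_rows", "payload": {"commands": [[[0,0,0,0,0,0,0.5],[0,0,0,0,0,0,0.7],[0,0,0,0,0,0,0.8],[0,0,0,0,0,0,0.8],[0,0,0,0,0,0,0.8]]]}}

```text
time_s: 4.05
tcp_pos: [0.6843, 0.0533, 0.0239]
ee_rot: [[-0.963, -0.254, -0.088], [-0.255, 0.967, -0.008], [0.087, 0.015, -0.996]]
wrist_force: [-0.3, -0.1, 1.3]
gripper_width: 0.412
```

{"api": "play_rows", "payload": {"commands": [[[0,0,0,0,0,0,0.9],[0,0,0,0,0,0,0.9],[0,0,0,0,0,0,0.9]]]}}

```text
time_s: 4.35
tcp_pos: [0.6843, 0.0533, 0.0239]
ee_rot: [[-0.963, -0.254, -0.088], [-0.255, 0.967, -0.008], [0.087, 0.015, -0.996]]
wrist_force: [0.3, -0.0, 0.3]
gripper_width: 0.408
```

{"api": "play_rows", "payload": {"commands": [[[0,0,0.003,0,0,0,0.9],[-0.02,0.007,0.005,-0.0065,-0.0005,-0.07,0.9],[-0.038,0.013,0.0063,-0.013,-0.001,-0.14,0.9],[-0.054,0.0185,0.0075,-0.0161,-0.0012,-0.184,0.9],[-0.054,0.0185,0.0075,-0.0161,-0.0012,-0.184,0.9]]]}}

```text
time_s: 4.85
tcp_pos: [0.6284, 0.0723, 0.0316]
ee_rot: [[-0.993, -0.074, -0.09], [-0.074, 0.997, -0.008], [0.09, -0.001, -0.996]]
wrist_force: [-0.2, 0.2, -1.3]
gripper_width: 0.413
```

{"api": "play_rows", "payload": {"commands": [[[0,0,0,0,0,0,0.9],[0,0,0,0,0,0,0.9]]]}}

```text
time_s: 5.05
tcp_pos: [0.6311, 0.0717, 0.0314]
ee_rot: [[-0.993, -0.074, -0.088], [-0.073, 0.997, -0.007], [0.088, -0.001, -0.996]]
wrist_force: [-0.1, 0.6, -0.5]
gripper_width: 0.412
```

```bash
python3 - <<'E'
from station import r
from h import *
s,c,P=wrist(r);print(s["tcp_pos"],s["wrist_force"],delta(s,s["tcp_pos"],tool(4.2)))
cv2.imwrite("pics/w3.png",c["image"][:,:,::-1])
pickle.dump((s,c,P),open("w3.pkl","wb"))
E
```

```text
[0.63109026 0.071667   0.0313611 ] [-0.14050779  0.61915772 -0.50129366] (array([0., 0., 0.]), array([ 0.0011, -0.0007, -0.0003]))
```

View pics/w3.png

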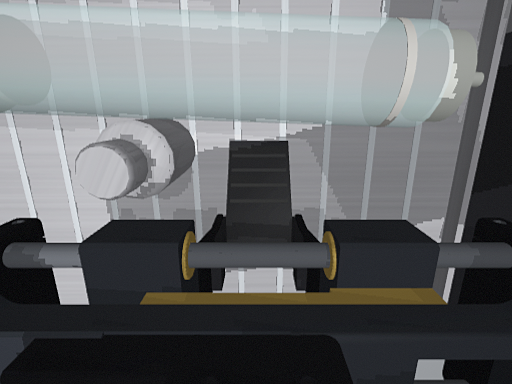

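The chock is held straight with its tip toward the column, and it clears the weight at (110,170). I'll advance uphill parallel to the board.

{"api": "play_rows", "payload": {"commands": [[[-0.01,-0.0007,0.0,0,0,0,0.9],[-0.02,-0.0015,-0.0003,0,0,0,0.9],[-0.022,-0.0016,-0.0001,0,0,0,0.9],[-0.024,-0.0018,0.0001,0,0,0,0.9],[-0.024,-0.0018,0.0001,0,0,0,0.9]]]}}

```text
time_s: 5.6
tcp_pos: [0.6061, 0.07, 0.0317]
ee_rot: [[-0.993, -0.073, -0.088], [-0.073, 0.997, -0.007], [0.088, -0.001, -0.996]]
wrist_force: [0.4, -0.5, -0.9]
gripper_width: 0.412
```

{"api": "play_rows", "payload": {"commands": [[[-0.0015,-0.0001,0.0001,0,0,0,0.9],[-0.003,-0.0002,0.0003,0,0,0,0.9],[-0.0045,-0.0003,0.0004,0,0,0,0.9],[-0.006,-0.0004,0.0005,0,0,0,0.9],[-0.006,-0.0004,0.0005,0,0,0,0.9]]]}}

```text
time_s: 6.1
tcp_pos: [0.5998, 0.0695, 0.0319]
ee_rot: [[-0.993, -0.073, -0.089], [-0.073, 0.997, -0.008], [0.089, -0.001, -0.996]]
wrist_force: [-0.0, 0.0, -1.4]
gripper_width: 0.41
```

{"api": "play_rows", "payload": {"commands": [[[-0.0015,-0.0001,0.0001,0,0,0,0.9],[-0.003,-0.0002,0.0003,0,0,0,0.9],[-0.0045,-0.0003,0.0004,0,0,0,0.9],[-0.006,-0.0004,0.0005,0,0,0,0.9],[-0.006,-0.0004,0.0005,0,0,0,0.9]]]}}

```text
time_s: 6.6
tcp_pos: [0.5938, 0.0691, 0.0325]
ee_rot: [[-0.993, -0.073, -0.089], [-0.073, 0.997, -0.008], [0.089, -0.001, -0.996]]
wrist_force: [0.5, 0.1, -1.0]
gripper_width: 0.41
```

```bash
cat >> h.py <<'E'
def rep(r,tag):
    "column / bar / knob as the top and wrist cameras have them now"
    s,c,P=wrist(r);pickle.dump((s,c,P),open(f"{tag}.pkl","wb"));cv2.imwrite(f"pics/{tag}.png",c["image"][:,:,::-1])
    print("tcp",s["tcp_pos"].round(4),"F",s["wrist_force"].round(2),"M",s["moment"].round(3))
    k=np.array([-.0895,-.0065]);
    for n,P,c in(("w",P,c),("t",cloud(t:=r.capture("top")),t)):
        hh=P[...,2]-P[...,:2]@k-.0772;ok=c["range_z"]>0
        m=ok&(hh>.043)&(hh<.058)&(P[...,1]>-.09)&(P[...,1]<.12)&(P[...,0]>.49)&(P[...,0]<.575)
        Q=P[m]
        if len(Q)>50:print(n,"ridge x=%.4f%+.4f y"%tuple(np.polyfit(Q[:,1],Q[:,0],1)[::-1]),len(Q))
        m=ok&(hh>.062)&(hh<.08)&(abs(P[...,0]-.588)<.03)&(abs(P[...,1]-.01)<.03);Q=P[m]
        if len(Q)>20:print(n,"knob",np.median(Q,0).round(4),len(Q))
E
python3 - <<'E'
from station import r
from h import *
rep(r,"w4")
E
```

```text
tcp [0.5938 0.0691 0.0325] F [ 0.47  0.12 -0.99] M [ 0.077 -0.27   0.03 ]
w ridge x=0.5326-0.0508 y 30711
w knob [ 0.5908 -0.0102  0.1041] 75
t ridge x=0.5304-0.0383 y 1045
```

{"api": "play_rows", "payload": {"commands": [[[-0.001,-0.0001,0.0001,0,0,0,0.9],[-0.002,-0.0002,0.0002,0,0,0,0.9],[-0.003,-0.0002,0.0003,0,0,0,0.9],[-0.004,-0.0003,0.0003,0,0,0,0.9],[-0.004,-0.0003,0.0003,0,0,0,0.9]]]}}

```text
time_s: 7.2
tcp_pos: [0.59, 0.0688, 0.0328]
ee_rot: [[-0.993, -0.073, -0.089], [-0.073, 0.997, -0.008], [0.089, -0.001, -0.996]]
wrist_force: [-0.2, -0.6, -1.7]
gripper_width: 0.411
```

{"api": "play_rows", "payload": {"commands": [[[-0.001,-0.0001,0.0001,0,0,0,0.9],[-0.002,-0.0002,0.0002,0,0,0,0.9],[-0.003,-0.0002,0.0003,0,0,0,0.9],[-0.003,-0.0002,0.0003,0,0,0,0.9]]]}}

```text
time_s: 7.6
tcp_pos: [0.5869, 0.0687, 0.0331]
ee_rot: [[-0.993, -0.073, -0.089], [-0.073, 0.997, -0.008], [0.089, -0.001, -0.996]]
wrist_force: [0.5, -0.9, -0.2]
gripper_width: 0.407
```

```bash
python3 - <<'E'
from station import r
from h import *
rep(r,"w5")
E
```

```text
tcp [0.5869 0.0687 0.0331] F [ 0.47 -0.95 -0.16] M [ 0.035 -0.328  0.001]
w ridge x=0.5253-0.0471 y 30369
w knob [ 0.5854 -0.0105  0.1047] 66
t ridge x=0.5232-0.0385 y 1042
```

{"api": "play_rows", "payload": {"commands": [[[-0.001,-0.0001,0.0001,0,0,0,0.9],[-0.002,-0.0002,0.0002,0,0,0,0.9],[-0.003,-0.0002,0.0003,0,0,0,0.9],[-0.003,-0.0002,0.0003,0,0,0,0.9]]]}}

```text
time_s: 8.1
tcp_pos: [0.5843, 0.0685, 0.0334]
ee_rot: [[-0.993, -0.073, -0.088], [-0.073, 0.997, -0.007], [0.089, -0.001, -0.996]]
wrist_force: [1.0, -0.4, -1.4]
gripper_width: 0.411
```

{"api": "play_rows", "payload": {"commands": [[[-0.0005,0,0.0,0,0,0,0.9],[-0.001,-0.0001,0.0001,0,0,0,0.9],[-0.0015,-0.0001,0.0001,0,0,0,0.9],[-0.002,-0.0001,0.0002,0,0,0,0.9],[-0.002,-0.0001,0.0002,0,0,0,0.9]]]}}

```text
time_s: 8.6
tcp_pos: [0.5822, 0.0684, 0.0336]
ee_rot: [[-0.993, -0.073, -0.089], [-0.073, 0.997, -0.008], [0.089, -0.001, -0.996]]
wrist_force: [1.4, 0.6, -0.8]
gripper_width: 0.409
```

{"api": "play_rows", "payload": {"commands": [[[-0.0005,0,0.0,0,0,0,0.9],[-0.001,-0.0001,0.0001,0,0,0,0.9],[-0.001,-0.0001,0.0001,0,0,0,0.9]]]}}

```text
time_s: 8.9
tcp_pos: [0.5811, 0.0683, 0.0337]
ee_rot: [[-0.993, -0.073, -0.089], [-0.073, 0.997, -0.008], [0.089, -0.001, -0.996]]
wrist_force: [1.9, -0.8, -1.8]
gripper_width: 0.412
```

```bash
python3 - <<'E'
from station import r
from h import *
rep(r,"w6")
E
```

```text
tcp [0.5811 0.0683 0.0337] F [ 1.93 -0.82 -1.83] M [ 0.104 -0.622 -0.028]
w ridge x=0.5207-0.0626 y 30173
w knob [ 0.579  -0.0109  0.1052] 65
t ridge x=0.5192-0.0638 y 1049
```

View pics/w6.png

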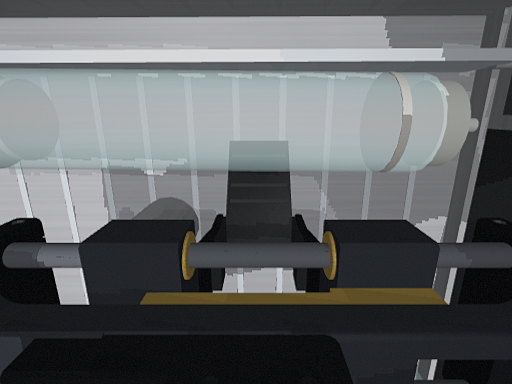

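The column is almost parallel to the bar (gap at row 65), and the chock tip is under its low side. I'll continue in fine steps.

{"api": "play_rows", "payload": {"commands": [[[-0.0005,0,0.0,0,0,0,0.9],[-0.001,-0.0001,0.0001,0,0,0,0.9],[-0.001,-0.0001,0.0001,0,0,0,0.9]]]}}

```text
time_s: 9.3
tcp_pos: [0.5802, 0.0682, 0.0338]
ee_rot: [[-0.993, -0.073, -0.089], [-0.073, 0.997, -0.008], [0.089, -0.001, -0.996]]
wrist_force: [0.9, 0.8, -2.9]
gripper_width: 0.414
```

{"api": "play_rows", "payload": {"commands": [[[-0.0005,0,0.0,0,0,0,0.9],[-0.001,-0.0001,0.0001,0,0,0,0.9],[-0.001,-0.0001,0.0001,0,0,0,0.9]]]}}

```text
time_s: 9.6
tcp_pos: [0.5792, 0.0681, 0.0339]
ee_rot: [[-0.993, -0.073, -0.088], [-0.073, 0.997, -0.007], [0.089, -0.001, -0.996]]
wrist_force: [0.6, -0.3, -1.1]
gripper_width: 0.409
```

{"api": "play_rows", "payload": {"commands": [[[-0.0005,0,0.0,0,0,0,0.9],[-0.001,-0.0001,0.0001,0,0,0,0.9],[-0.001,-0.0001,0.0001,0,0,0,0.9]]]}}

```text
time_s: 9.9
tcp_pos: [0.5789, 0.0681, 0.034]
ee_rot: [[-0.994, -0.073, -0.087], [-0.073, 0.997, -0.007], [0.087, -0.001, -0.996]]
wrist_force: [2.5, 0.3, -2.6]
gripper_width: 0.412
```

```bash
python3 - <<'E'
from station import r
from h import *
rep(r,"w7")
E
```

```text
tcp [0.5789 0.0681 0.034 ] F [ 2.52  0.27 -2.56] M [ 0.089 -1.222  0.016]
w ridge x=0.5194-0.0755 y 30303
w knob [ 0.5773 -0.011   0.1053] 52
t ridge x=0.5182-0.0780 y 1044
```

{"api": "play_rows", "payload": {"commands": [[[0,0,-0.0005,0,0,0,0.9],[-0.0005,0,-0.0006,0,0,0,0.9],[-0.001,-0.0001,-0.0005,0,0,0,0.9],[-0.001,-0.0001,-0.0005,0,0,0,0.9]]]}}

```text
time_s: 10.4
tcp_pos: [0.5781, 0.068, 0.0336]
ee_rot: [[-0.994, -0.073, -0.086], [-0.073, 0.997, -0.007], [0.087, -0.001, -0.996]]
wrist_force: [4.9, 0.3, -2.9]
gripper_width: 0.406
```

```bash
python3 - <<'E'
from station import r
from h import *
rep(r,"w8")
E
```

```text
tcp [0.5781 0.068  0.0336] F [ 4.88  0.26 -2.89] M [-0.072 -1.85   0.043]
w ridge x=0.5194-0.0755 y 30365
w knob [ 0.5779 -0.0109  0.1051] 97
t ridge x=0.5182-0.0800 y 1047
```

{"api": "play_rows", "payload": {"commands": [[[-0.0005,0,0.0,0,0,0,0.9],[-0.001,-0.0001,0.0,0,0,0,0.9],[-0.001,-0.0001,0.0,0,0,0,0.9]]]}}

```text
time_s: 10.8
tcp_pos: [0.5781, 0.0681, 0.0338]
ee_rot: [[-0.994, -0.074, -0.084], [-0.073, 0.997, -0.007], [0.085, -0.001, -0.996]]
wrist_force: [6.4, -1.1, -4.2]
gripper_width: 0.411
```

{"api": "play_rows", "payload": {"commands": [[[-0.0005,0,0.0,0,0,0,0.9],[-0.001,-0.0001,0.0,0,0,0,0.9],[-0.001,-0.0001,0.0,0,0,0,0.9]]]}}

```text
time_s: 11.1
tcp_pos: [0.5781, 0.0681, 0.034]
ee_rot: [[-0.994, -0.074, -0.082], [-0.074, 0.997, -0.007], [0.082, -0.0, -0.997]]
wrist_force: [8.4, -0.9, -5.5]
gripper_width: 0.408
```

```bash
python3 - <<'E'
from station import r
from h import *
rep(r,"w9")
E
```

```text
tcp [0.5781 0.0681 0.034 ] F [ 8.41 -0.88 -5.47] M [-0.308 -3.001  0.081]
w ridge x=0.5194-0.0759 y 30284
w knob [ 0.5791 -0.011   0.105 ] 67
t ridge x=0.5182-0.0764 y 1033
```

{"api": "play_rows", "payload": {"commands": [[[-0.0005,0,-0.0003,0,0,0,0.9],[-0.001,-0.0001,-0.0006,0,0,0,0.9],[-0.001,-0.0001,-0.0008,0,0,0,0.9],[-0.001,-0.0001,-0.0008,0,0,0,0.9]]]}}

```text
time_s: 11.6
tcp_pos: [0.5781, 0.0681, 0.034]
ee_rot: [[-0.994, -0.075, -0.08], [-0.074, 0.997, -0.006], [0.08, -0.0, -0.997]]
wrist_force: [8.5, -1.3, -2.3]
gripper_width: 0.412
```

```bash
python3 - <<'E'
from station import r
from h import *
rep(r,"w10")
E
```

```text
tcp [0.5781 0.0681 0.034 ] F [ 8.54 -1.31 -2.3 ] M [-0.347 -3.085  0.122]
w ridge x=0.5193-0.0762 y 30348
w knob [ 0.5774 -0.0109  0.1052] 71
t ridge x=0.5182-0.0771 y 1051
```

{"api": "play_rows", "payload": {"commands": [[[-0.0005,0,0.0,0,0,0,0.9],[-0.001,-0.0001,0.0,0,0,0,0.9],[-0.001,-0.0001,0.0,0,0,0,0.9],[-0.001,-0.0001,0.0,0,0,0,0.9]]]}}

```text
time_s: 12.1
tcp_pos: [0.578, 0.0682, 0.0342]
ee_rot: [[-0.994, -0.075, -0.078], [-0.075, 0.997, -0.006], [0.078, -0.0, -0.997]]
wrist_force: [10.7, -0.9, -4.3]
gripper_width: 0.407
```

{"api": "play_rows", "payload": {"commands": [[[-0.0005,0,0.0,0,0,0,0.9],[-0.0005,0,0.0,0,0,0,0.9],[-0.0005,0,0.0,0,0,0,0.9],[-0.0005,0,0.0,0,0,0,0.9]]]}}

```text
time_s: 12.5
tcp_pos: [0.578, 0.0682, 0.0342]
ee_rot: [[-0.994, -0.075, -0.077], [-0.075, 0.997, -0.006], [0.077, -0.0, -0.997]]
wrist_force: [11.9, -2.2, -4.0]
gripper_width: 0.414
```

```bash
python3 - <<'E'
from station import r
from h import *
rep(r,"w11")
E
```

```text
tcp [0.578  0.0682 0.0342] F [11.89 -2.16 -4.  ] M [-0.634 -3.897  0.126]
w ridge x=0.5194-0.0762 y 30292
w knob [ 0.5761 -0.011   0.1053] 45
t ridge x=0.5181-0.0806 y 1041
```

Pressed to about 12 N with the column snug (slope −0.076 against the bar's −0.077). I'll ease the push off, keeping it positive, then open the fingers just a little because of the weight alongside.

{"api": "play_rows", "payload": {"commands": [[[0.001,0,0,0,0,0,0.9],[0.002,0.0001,0,0,0,0,0.9],[0.003,0.0002,0,0,0,0,0.9],[0.0035,0.0002,0,0,0,0,0.9],[0.0035,0.0002,0,0,0,0,0.9]]]}}

```text
time_s: 13.1
tcp_pos: [0.5781, 0.0681, 0.0336]
ee_rot: [[-0.994, -0.074, -0.084], [-0.074, 0.997, -0.007], [0.085, -0.001, -0.996]]
wrist_force: [5.7, -0.9, -0.9]
gripper_width: 0.408
```

{"api": "play_rows", "payload": {"commands": [[[0.001,0.0001,0,0,0,0,0.9],[0.001,0.0001,0,0,0,0,0.57],[0.001,0.0001,0,0,0,0,0.53],[0.001,0.0001,0,0,0,0,0.53],[0.001,0.0001,0,0,0,0,0.53]]]}}

```text
time_s: 13.6
tcp_pos: [0.5762, 0.0676, 0.0324]
ee_rot: [[-0.993, -0.073, -0.091], [-0.073, 0.997, -0.008], [0.091, -0.001, -0.996]]
wrist_force: [-0.0, -0.3, 0.3]
gripper_width: 0.468
```

```bash
python3 - <<'E'
from station import r
from h import *
rep(r,"w12")
print(r.sense()["gripper_width"])
E
```

```text
tcp [0.5762 0.0676 0.0324] F [-0.03 -0.28  0.25] M [ 0.167 -0.152 -0.028]
w ridge x=0.5193-0.0779 y 30458
w knob [ 0.5775 -0.011   0.1047] 217
t ridge x=0.5180-0.0758 y 1051
0.4716324854338327
```

View pics/w12.png

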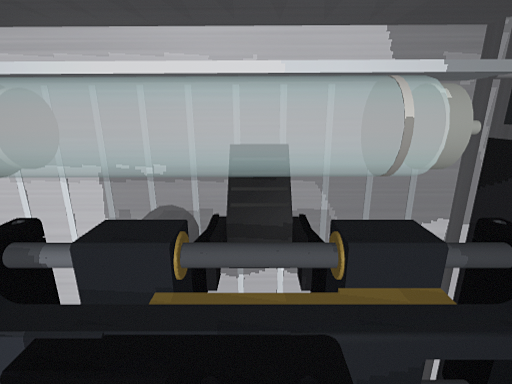

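The column sits against the bar with the chock under it and the fingers are free. I'll lift straight off.

{"api": "play_rows", "payload": {"commands": [[[0.001,0.0001,0.01,0,0,0,0.53],[0.0026,0.0002,0.03,0,0,0,0.53],[0.006,0.0004,0.07,0,0,0,0.53],[0.0095,0.0007,0.11,0,0,0,0.53],[0.0095,0.0007,0.13,0,0,0,0.2]]]}}

```text
time_s: 14.2
tcp_pos: [0.5889, 0.0687, 0.1676]
ee_rot: [[-0.994, -0.074, -0.081], [-0.074, 0.997, -0.006], [0.082, -0.0, -0.997]]
wrist_force: [-0.7, 0.3, -0.7]
gripper_width: 0.505
```

{"api": "play_rows", "payload": {"commands": [[[0,-0.03,0.02,0,0,0,0.3],[0.01,-0.06,0.02,0,0,0,0.3],[0.01,-0.06,0.02,0,0,0,0.3],[0.01,-0.06,0.02,0,0,0,0.3]]]}}

```text
time_s: 14.6
tcp_pos: [0.5966, 0.0079, 0.1831]
ee_rot: [[-0.994, -0.072, -0.088], [-0.071, 0.997, -0.007], [0.089, -0.001, -0.996]]
wrist_force: [0.4, 0.0, -0.4]
gripper_width: 0.695
```

```bash
python3 - <<'E'
from station import r
from h import *
rep(r,"w13")
s,c,P=pickle.load(open("w13.pkl","rb"))
t=r.capture("top");cv2.imwrite("pics/t13.png",t["image"])
for n,P,c in(("w",P,c),("t",cloud(t),t)):
    hh=P[...,2]-P[...,:2]@np.array([-.0895,-.0065])-.0772;ok=c["range_z"]>0
    m=ok&(hh>.064)&(hh<.08)&(abs(P[...,0]-.588)<.035)&(abs(P[...,1]-.01)<.035);Q=P[m]
    if len(Q):print(n,len(Q),np.median(Q,0),cv2.minEnclosingCircle((Q[:,:2]*1000).astype(np.float32)))
E
```

```text
tcp [0.5966 0.0079 0.1831] F [ 0.4   0.   -0.37] M [ 0.037 -0.216  0.007]
w ridge x=0.5201-0.0784 y 7969
w knob [0.588  0.0097 0.0975] 472
t ridge x=0.5193-0.0771 y 1066
t knob [0.586  0.0097 0.0971] 49
w 461 [0.58822489 0.00980377 0.09757612] ((589.2044067382812, 9.870499610900879), 11.718605041503906)
t 49 [0.58620577 0.00964756 0.09755908] ((586.6333618164062, 9.314735412597656), 11.186023712158203)
```

View pics/w13.png

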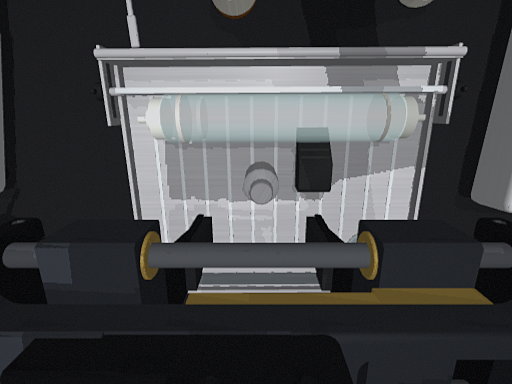

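View: knob at (261,190), weight unmoved, chock at (313,160) under the column, which lies against the bar. I'll descend on the knob along the weight's axis.

{"api": "play_rows", "payload": {"commands": [[[-0.003,0.0022,-0.03,0,0,0,0.3],[-0.006,0.0019,-0.06,0,0,0,0.3],[-0.0085,0.0018,-0.085,0,0,0,0.3],[-0.0098,0.0017,-0.1,0,0,0,0.3],[-0.0098,0.0017,-0.1,0,0,0,0.3]]]}}

```text
time_s: 15.25
tcp_pos: [0.5848, 0.0106, 0.0801]
ee_rot: [[-0.993, -0.074, -0.095], [-0.074, 0.997, -0.009], [0.095, -0.002, -0.995]]
wrist_force: [1.4, 0.2, -0.8]
gripper_width: 0.705
```

```bash
python3 - <<'E'
from station import r
from h import *
s=r.sense();print(s["tcp_pos"],s["wrist_force"],delta(s,[.5868,.0096,.0787],tool(4.2)))
E
```

```text
[0.58482584 0.01064571 0.08006451] [ 1.41959827  0.17413668 -0.80643475] (array([ 0.002 , -0.001 , -0.0014]), array([ 0.0024, -0.0076, -0.0008]))
```

{"api": "play_rows", "payload": {"commands": [[[0,-0.001,0,0,0,0,0.5],[0,-0.001,0,0,0,0,0.7],[0,-0.001,0,0,0,0,0.9],[0,-0.001,0,0,0,0,1.0],[0,-0.001,0,0,0,0,1.0]]]}}

```text
time_s: 15.75
tcp_pos: [0.5872, 0.0092, 0.0832]
ee_rot: [[-0.993, -0.073, -0.087], [-0.073, 0.997, -0.007], [0.088, -0.001, -0.996]]
wrist_force: [-0.6, 0.0, -0.3]
gripper_width: 0.329
```

{"api": "play_rows", "payload": {"commands": [[[0,0,0,0,0,0,1.0],[0,0,0,0,0,0,1.0],[0,0,0,0,0,0,1.0]]]}}

```text
time_s: 16.05
tcp_pos: [0.5871, 0.0093, 0.083]
ee_rot: [[-0.993, -0.073, -0.088], [-0.073, 0.997, -0.007], [0.088, -0.001, -0.996]]
wrist_force: [-1.3, 0.9, 1.9]
gripper_width: 0.255
```

{"api": "play_rows", "payload": {"commands": [[[0.0004,0,0.005,0,0,0,1.0],[0.0013,0.0001,0.015,0,0,0,1.0],[0.0026,0.0002,0.03,0,0,0,1.0],[0.0044,0.0003,0.05,0,0,0,1.0],[0.007,0.0005,0.08,0,0,0,1.0]]]}}

```text
time_s: 16.55
tcp_pos: [0.5922, 0.0094, 0.1615]
ee_rot: [[-0.993, -0.072, -0.094], [-0.072, 0.997, -0.008], [0.094, -0.001, -0.996]]
wrist_force: [-0.5, 1.0, -5.7]
gripper_width: 0.25
```

{"api": "play_rows", "payload": {"commands": [[[0,0,0.03,0,0,0,1.0],[0,0,0.05,0,0,0,1.0],[0,0,0.05,0,0,0,1.0],[0,0,0.05,0,0,0,1.0]]]}}

```text
time_s: 16.95
tcp_pos: [0.5932, 0.0098, 0.2118]
ee_rot: [[-0.993, -0.073, -0.09], [-0.072, 0.997, -0.007], [0.09, -0.0, -0.996]]
wrist_force: [-0.7, -0.4, -6.1]
gripper_width: 0.247
```

```bash
python3 - <<'E'
from station import r
from h import *
rep(r,"w14")
s,c,P=pickle.load(open("w14.pkl","rb"))
print(s["gripper_width"],delta(s,[.528,-.4025,.24],tool(0,tilt=0,byaw=0)))
E
```

```text
tcp [0.5932 0.0098 0.2118] F [-0.73 -0.44 -6.08] M [ 0.002 -0.362  0.022]
w ridge x=0.5190-0.0759 y 6318
t ridge x=0.5179-0.0771 y 1023
0.2466202415473726 (array([-0.0652, -0.4123,  0.0282]), array([ 0.0035, -0.0903, -0.0726]))
```

View pics/w14.png

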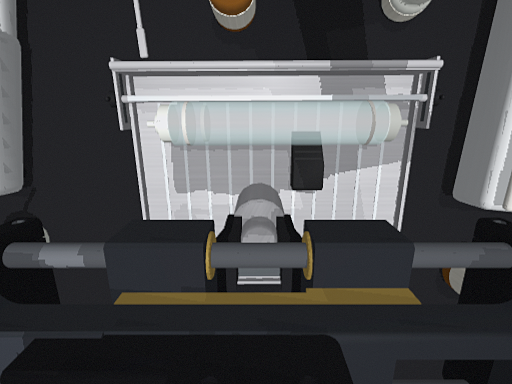

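The weight is gripped and lifted with the column still snug. I'll carry it over to the pan while levelling it.

{"api": "play_rows", "payload": {"commands": [[[-0.005,-0.03,0.01,0,-0.02,-0.015,1.0],[-0.012,-0.075,0.02,0.001,-0.04,-0.03,1.0],[-0.019,-0.12,0.025,0.002,-0.06,-0.05,1.0],[-0.026,-0.165,0.028,0.003,-0.08,-0.065,1.0],[-0.033,-0.21,0.028,0.0035,-0.09,-0.0726,1.0]]]}}

```text
time_s: 17.55
tcp_pos: [0.5596, -0.2017, 0.2395]
ee_rot: [[-1.0, -0.0, -0.001], [-0.0, 1.0, -0.0], [0.001, -0.0, -1.0]]
wrist_force: [1.8, -0.2, -5.4]
gripper_width: 0.251
```

{"api": "play_rows", "payload": {"commands": [[[-0.007,-0.045,0,0,0,0,1.0],[-0.014,-0.09,0,0,0,0,1.0],[-0.021,-0.135,0,0,0,0,1.0],[-0.028,-0.175,0,0,0,0,1.0],[-0.032,-0.2,0,0,0,0,1.0]]]}}

```text
time_s: 18.05
tcp_pos: [0.527, -0.4027, 0.2378]
ee_rot: [[-1.0, 0.002, -0.004], [0.002, 1.0, 0.001], [0.004, 0.001, -1.0]]
wrist_force: [0.7, 0.3, -5.1]
gripper_width: 0.254
```

{"api": "play_rows", "payload": {"commands": [[[0,0,0,0,0,0,1.0],[0,0,0,0,0,0,1.0],[0,0,0,0,0,0,1.0]]]}}

```text
time_s: 18.35
tcp_pos: [0.5288, -0.3993, 0.2394]
ee_rot: [[-1.0, -0.001, -0.001], [-0.001, 1.0, 0.001], [0.001, 0.001, -1.0]]
wrist_force: [-0.1, 0.5, -5.2]
gripper_width: 0.246
```

```bash
python3 - <<'E'
from station import r
from h import *
rep(r,"w15")
s,c,P=pickle.load(open("w15.pkl","rb"))
print(s["gripper_width"],delta(s,[.528,-.4025,.146],tool(0,tilt=0,byaw=0)))
# weight in tool-centred coords
Q=P[c["range_z"]>0]-s["tcp_pos"];m=(np.hypot(Q[:,0],Q[:,1])<.035)&(Q[:,2]<.0)&(Q[:,2]>-.075);Q=Q[m]*1e3
for z in range(-70,0,8):
    q=Q[(Q[:,2]>=z)&(Q[:,2]<z+8)]
    if len(q)>5:print(z,len(q),np.percentile(q[:,0],[2,50,98]).round(1),np.percentile(q[:,1],[2,50,98]).round(1))
E
```

```text
tcp [ 0.5288 -0.3993  0.2394] F [-0.06  0.5  -5.19] M [-0.008 -0.04   0.001]
t ridge x=0.5177-0.0793 y 1028
0.24632257706257893 (array([-0.0008, -0.0032, -0.0934]), array([-0.0006, -0.001 , -0.0012]))
-62 34 [-17.6 -15.9  -7. ] [-16.3  -1.2  15.3]
-54 101 [-17.5 -15.5  -5.1] [-15.7   0.8  17.9]
-46 110 [-17.5 -15.8  -5.1] [-15.9   0.   17.9]
-38 126 [-17.5 -15.5  -6.4] [-16.2   0.8  17.3]
-30 138 [-17.5 -15.4  -5.9] [-15.9   0.4  17.1]
-22 163 [-17.5 -15.4  -6.1] [-16.1   0.1  17. ]
-14 773 [-16.8 -10.1  -2. ] [-14.3   0.8  15.1]
-6 10 [-11.   -9.1  -7.4] [-17.6   1.7  18.5]
```

The weight hangs upright: its body front stays at a constant −15.5 mm along its height. I'll lower it, finishing slowly.

{"api": "play_rows", "payload": {"commands": [[[0,-0.002,-0.03,0,0,0,1.0],[0,-0.002,-0.06,0,0,0,1.0],[0,-0.002,-0.08,0,0,0,1.0],[0,-0.002,-0.088,0,0,0,1.0],[0,-0.002,-0.088,0,0,0,1.0]]]}}

```text
time_s: 18.95
tcp_pos: [0.5288, -0.4014, 0.1517]
ee_rot: [[-1.0, -0.002, -0.001], [-0.002, 1.0, -0.0], [0.001, -0.0, -1.0]]
wrist_force: [-0.1, 0.4, -4.4]
gripper_width: 0.252
```

{"api": "play_rows", "payload": {"commands": [[[0,0,-0.001,0,0,0,1.0],[0,0,-0.002,0,0,0,1.0],[0,0,-0.003,0,0,0,1.0],[0,0,-0.004,0,0,0,1.0],[0,0,-0.004,0,0,0,1.0]]]}}

```text
time_s: 19.45
tcp_pos: [0.5289, -0.4023, 0.1488]
ee_rot: [[-1.0, -0.0, 0.001], [-0.0, 1.0, -0.001], [-0.001, -0.001, -1.0]]
wrist_force: [0.6, -0.0, -4.7]
gripper_width: 0.251
```

{"api": "play_rows", "payload": {"commands": [[[0,0,-0.001,0,0,0,1.0],[0,0,-0.002,0,0,0,1.0],[0,0,-0.003,0,0,0,1.0],[0,0,-0.003,0,0,0,1.0]]]}}

```text
time_s: 19.85
tcp_pos: [0.5288, -0.4023, 0.1453]
ee_rot: [[-1.0, -0.0, 0.001], [-0.0, 1.0, -0.001], [-0.001, -0.001, -1.0]]
wrist_force: [-0.8, -0.0, -5.4]
gripper_width: 0.255
```

{"api": "play_rows", "payload": {"commands": [[[0,0,-0.0005,0,0,0,1.0],[0,0,-0.001,0,0,0,1.0],[0,0,-0.0015,0,0,0,1.0],[0,0,-0.0015,0,0,0,1.0]]]}}

```text
time_s: 20.25
tcp_pos: [0.5289, -0.4022, 0.144]
ee_rot: [[-1.0, -0.001, 0.001], [-0.001, 1.0, -0.001], [-0.001, -0.001, -1.0]]
wrist_force: [0.2, 0.9, -5.1]
gripper_width: 0.25
```

{"api": "play_rows", "payload": {"commands": [[[0,0,-0.0005,0,0,0,1.0],[0,0,-0.001,0,0,0,1.0],[0,0,-0.0015,0,0,0,1.0],[0,0,-0.0015,0,0,0,1.0]]]}}

```text
time_s: 20.65
tcp_pos: [0.529, -0.4024, 0.1428]
ee_rot: [[-1.0, -0.001, 0.001], [-0.001, 1.0, -0.001], [-0.001, -0.001, -1.0]]
wrist_force: [0.1, -0.6, -3.6]
gripper_width: 0.253
```

{"api": "play_rows", "payload": {"commands": [[[0,0,-0.0005,0,0,0,1.0],[0,0,-0.001,0,0,0,1.0],[0,0,-0.001,0,0,0,1.0]]]}}

```text
time_s: 20.95
tcp_pos: [0.5292, -0.4025, 0.1428]
ee_rot: [[-1.0, -0.001, 0.002], [-0.001, 1.0, -0.002], [-0.002, -0.002, -1.0]]
wrist_force: [-1.4, 1.5, 1.8]
gripper_width: 0.251
```

Touched down: the wrist's z force went from −5 to +1.8 N. I'll release and go up.

{"api": "play_rows", "payload": {"commands": [[[0,0,0.0003,0,0,0,0.7],[0,0,0.0003,0,0,0,0.5],[0,0,0.0003,0,0,0,0.3],[0,0,0.0003,0,0,0,0.3],[0,0,0.0003,0,0,0,0.3]]]}}

```text
time_s: 21.45
tcp_pos: [0.5291, -0.4024, 0.142]
ee_rot: [[-1.0, -0.0, 0.001], [-0.0, 1.0, -0.001], [-0.001, -0.001, -1.0]]
wrist_force: [-0.4, -0.0, -1.1]
gripper_width: 0.576
```

{"api": "play_rows", "payload": {"commands": [[[0,0,0.01,0,0,0,0.3],[0,0,0.03,0,0,0,0.3],[0,0,0.07,0,0,0,0.3],[0,0,0.12,0,0,0,0.3],[0,0,0.12,0,0,0,0.3]]]}}

```text
time_s: 21.95
tcp_pos: [0.5319, -0.4049, 0.2722]
ee_rot: [[-1.0, -0.001, 0.015], [-0.001, 1.0, -0.011], [-0.015, -0.011, -1.0]]
wrist_force: [0.8, 0.5, 0.5]
gripper_width: 0.701
```

```bash
python3 - <<'E'
from station import r
from h import *
rep(r,"w16")
a=cv2.imread("pics/w16.png");b=r.capture("scene");t=r.capture("top");P=cloud(t)
m=(P[...,2]>.15)&(P[...,2]<.165)&(abs(P[...,0]-.529)<.08)&(abs(P[...,1]+.4)<.08)
s,c,W=pickle.load(open("w16.pkl","rb"));mw=(W[...,2]>.148)&(W[...,2]<.165)&(abs(W[...,0]-.529)<.07)&(abs(W[...,1]+.4)<.07)
print("knob top",np.median(W[mw],0),mw.sum())
k=np.array([-.0895,-.0065]);hh=P[...,2]-P[...,:2]@k-.0772;g=t["image"].max(2)
Q=P[(g<110)&(hh>.004)&(hh<.038)&(abs(P[...,0]-.57)<.06)&(abs(P[...,1]-.065)<.04)]
print("chock",len(Q),cv2.minAreaRect((Q[:,:2]*1000).astype(np.float32)),(hh[(g<110)&(hh>.02)&(hh<.045)&(abs(P[...,0]-.57)<.06)&(abs(P[...,1]-.065)<.04)]).max())
cv2.imwrite("pics/end.png",np.hstack([cv2.resize(a,(400,300)),cv2.resize(b["image"][60:260,100:367,::-1],(400,300))]))
E
```

```text
tcp [ 0.5319 -0.4049  0.2722] F [0.8  0.46 0.51] M [-0.002 -0.076 -0.017]
w ridge x=0.5807+0.6680 y 280
t ridge x=0.5179-0.0781 y 1035
knob top [ 0.52880647 -0.40218478  0.15745364] 373
chock 253 ((563.590087890625, 65.57694244384766), (56.12043762207031, 33.831199645996094), 4.867397785186768) 0.03734600265874642
```

View pics/end.png

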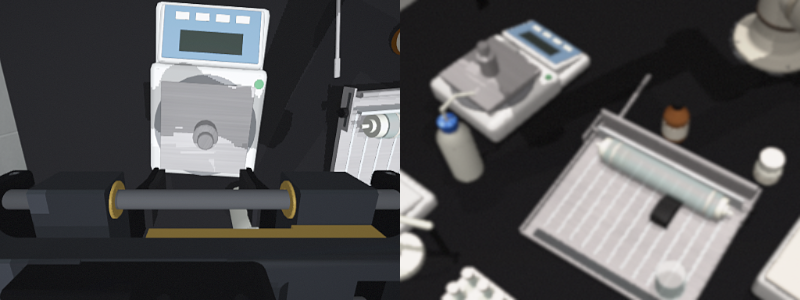

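The weight stands upright at the middle of the pan, and the column lies along the bar with the chock under it. Handing in.

```bash
python3 -c "
from station import r
print(r.finish_job())"
```

```text
the job is handed in; nothing more can be done
None
```

The job is done and handed in after about 22 s of the allowed 67 s; the station reported no verdict.

**Chocking:** I slid the rubber chock tip first under the column's low side and rolled the column up to the bar. I then pressed to about 12.7 N on the wrist sensor and held it for 0.4 s, after which I eased off and released the chock. The force between chock and column was not measured directly; I estimate about 12 N, because the chock was probably also rubbing on the board.

**Weight:** I lifted the weight straight off, carried it upright and set it on the pan with about 7 N.

**Last checks:**
- **Column:** it still lies parallel to the bar, with slope −0.078 against the bar's −0.077 from the close-up view. The top camera's own bar fit, which was noisier, gave −0.057.
- **Chock:** it lies flat under the column within about 1° of the board's direction.
- **Knob:** its top is at (0.529, −0.402, 0.157), within about 2 mm of the pan centre.
- **Bystanders:** none looked moved in the pictures I viewed; I did not measure them.
- **Unreliable readings:** once the chock hid the weight, some automatic knob readings were false, because they picked up the gripper. A later clear view put the knob back within 1–2 mm of its starting place before I lifted it.

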